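Switch on and zero the kitchen scale

TASK

Get the kitchen scale ready with the bowl standing on it: with the fingertips, gently press the green key all the way down and let it come back up, then do the same with the blue key, one key at a time. Do not press the red key, do not press hard, and leave the bowl and everything else on the counter where it is; pick nothing up. Finish with the hand clear.

Things in the scene. Friction and masses are not known exactly. Their poses are not given: they have to be found in the camera images.
- scale: white bench kitchen scale, fixed to the table; 300 mm (its x) by 240 mm (its y). Origin on the table under its centre, z up, its x points from the key ledge (at -x, towards the robot) to the platform. Ledge top 35 mm above the table; steel platform, top 45 mm above the table, from x = -45 to +145 mm. The three keys stand on the ledge in a row along y at x = -118 mm, 68 mm apart centre to centre, in an order that changes; a low dark display lies between keys and platform
- green_base: green key with its fixed grey collar (40 mm across, 4 mm high) on the scale's front ledge; origin under the collar's centre, on the ledge 35 mm above the table; z up
- green_top (a point): centre of the top face of the green key (on): a round spring-loaded plastic key, 30 mm across, standing 16 mm above the ledge (51 mm above the table) when up; moves down with the key
- green_key (a joint): how far the green key is pressed in, m: 0 = up, 0.008 = fully down against its stop; moves straight down, needs about 0.8 N to start and 4 N to reach the stop, springs back up when let go
- blue_base: blue key with its fixed grey collar (40 mm across, 4 mm high) on the scale's front ledge; origin under the collar's centre, on the ledge 35 mm above the table; z up
- blue_top (a point): centre of the top face of the blue key (zero): a round spring-loaded plastic key, 30 mm across, standing 16 mm above the ledge (51 mm above the table) when up; moves down with the key
- blue_key (a joint): how far the blue key is pressed in, m: 0 = up, 0.008 = fully down against its stop; moves straight down, needs about 0.8 N to start and 4 N to reach the stop, springs back up when let go
- red_base: red key with its fixed grey collar (40 mm across, 4 mm high) on the scale's front ledge; origin under the collar's centre, on the ledge 35 mm above the table; z up
- red_top (a point): centre of the top face of the red key (units, to be left alone): a round spring-loaded plastic key, 30 mm across, standing 16 mm above the ledge (51 mm above the table) when up; moves down with the key
- red_key (a joint): how far the red key is pressed in, m: 0 = up, 0.008 = fully down against its stop; moves straight down, needs about 0.8 N to start and 4 N to reach the stop, springs back up when let go
- bowl: loose blue ceramic bowl, 130 mm across the rim, 50 mm high, standing on the scale's platform (rim about 95 mm above the table); origin under its centre
- wheel: loose pastry wheel (pizza-cutter kind) lying flat on the table on the scale's -y side, about 195 mm long along its x, 24 mm high, black handle to -x, steel disc to +x; origin on the table near its middle
- spoon: loose spoon with steel bowl and wooden handle, 160 mm long along its x, lying on the table on the scale's +y side; origin under its middle
- jar: loose glass jar with steel cap, 90 mm across, 120 mm high, right of the scale; origin under its centre
- cup: loose white ceramic cup, 70 mm across, 75 mm high, at the right; origin under its centre
- cutter: loose round copper biscuit cutter, open ring 70 mm across, 35 mm high, beyond the scale on the left; origin under its centre
- biscuit: loose rectangle of shortbread, 85 x 65 x 8 mm, lying on the baking sheet (6 mm thick, 360 x 280 mm) at the left; origin under its centre
Not all that is in view belongs to the job. Leave any purple look-alike of the cup alone.

How it is judged:
By the outcome, as a careful person would: the job done as asked, in the order asked, and still so for the second after the job is handed in, with the robot touching nothing.
It also fails if it takes over 40 s, if anything falls off the work surface, if the arm or the gripper's body presses on something with over 40 N, if the wrist force passes 120 N, or if a joint passes its speed limit or range.

ROBOT

A 6-joint arm with a two-finger parallel gripper is mounted at the origin on the work surface. World frame = base frame: x ahead of the robot, y to its left, z up, the work surface at z = 0. Lengths are in m, angles in rad, forces in N, time in s.
With the tool pointing down it reaches from about 0.25 to 0.725 m from the base axis. Payload 4 kg.
Tool frame: the origin (TCP) lies midway between the tips of the shut fingers; the grasp point (between the pads) lies 19 mm behind it; z points along the fingers, y is the direction in which the jaws open and shut (so a half turn about z gives the same grasp; the last joint's range is limited). The gripper opens to 85 mm and grips with 20 to 120 N. Pads are 22 mm wide; open, the fingers measure 114 mm over their backs; the gripper's body (76 mm by 85 mm) begins 54 mm behind the grasp point. The pads swing forward as they close: fully open they stand 13 mm farther back than shut.
Start: joints at [-1.283, 0.241, 0.005, 1.335, 0, 1.571], TCP at [0.142, -0.479, 0.231] pointing down, gripper open.
Joint ranges: [-2.72, 2.72], [-1.05, 1.87], [-1.09, 1.28], [-1.99, 2.15], [-1.42, 1.44], [-3.14, 3.14]. Speed limits (rad/s): [2.79, 2.79, 3.14, 3.14, 3.14, 3.14].

INTERFACE

Orientations are given as a unit quaternion [x, y, z, w].
In Python, from workcell import monitor, cams, order gives the robot as it stands.
- The arm moves only by the tool send_rows, never from a script. Its argument "moves" is a list of rows, each a list of 4 numbers: the shift along the tool's x, y, z as a fraction of full scale, then the turn about the tool's z as a fraction of full scale. A call has 1 to 20 rows; each row shifts and turns the commanded pose from where the row before left it, along the tool's axes as they then stand; what a row does not reach is not made up. Full scale, the value 1, is 100 cm for a shift and 0.1 rad for a turn. A row lasts 1/10 s, in which the tool goes at most 50 mm and 8.59 degrees, less where a joint would pass 70% of its speed; a pose out of reach is approached as far as the arm can. A call with a number of a shift or a turn outside -1 to 1 is refused whole. A call with a gripper value outside its range is refused whole. "claw" is the gripper's target within -1 to 1 (fully open at 1, half-way at 0, shut at -1), set as the call begins (left out, the last holds). The fingers move at their own pace and stop on an object; the grip force is fixed at half the most. Time passes only in rows, so rows that do not move let the fingers close. It gives the time, the measured TCP pose, the force and the opening at its end, in the units of the state.
- monitor.get_obs(): the state, without advancing time (a new reading comes with each control period).
- cams.camera(name): name is "scene" or "top" or "wrist"; returns (picture, depth): 384x512x3 uint8, blue, green, red; 384x512 float32, m along the optical axis (not along the pixel's ray), 0 where there is no reading.
- cams.camera_info(name): a dict with "intrinsics" (3x3 intrinsics, pixels), "T" (4x4, takes a point from camera to world coordinates); the wrist camera has in their place "mount" (4x4, takes a point from camera to tool coordinates, whose origin is the TCP and whose axes are the flange's). Camera axes: x right, y up, looking along -z (the intrinsics and any distortion apply to the point x, -y, -z); pixel columns grow to the right and rows downward; lengths in m; the calibration is good to about 2 mm. A picture is of the moment at which its call begins: read the wrist's pose just before it. camera_info takes no time and is no camera call.
- order.job_done(): hands the job in, once; it reports no verdict.
The state is a dict: "clock": time; "joint_pos": joint angles; "joint_vel": joint speeds; "tau": joint torques, N m; "eef_pos": TCP position; "tool_rot": TCP orientation; "ft_force": force on the tool from outside, world axes, zero at the start; "ft_torque": the same for the moment, N m; "grip_width": finger opening in m.
Only numpy, scipy, OpenCV 4.12 (cv2) and the standard library are available. Lean on these libraries where they do the work, as an engineer would, in place of code of your own. Each camera call takes 0.05 s, during which the arm holds its last target.

## Working session

There is one attempt and no reset: what is moved stays moved. The work goes in short steps, Python scripts to look and compute and a tool call to move; the robot and the scene stay as the last step left them, time stands still between calls to the robot, and variables do not carry over. Pictures are saved under pics/ and viewed, and the job is handed in when it is done.

Besides the shell and the picture viewer there is one more tool, called as name(argument=value, ...) on one line, values as JSON. send_rows: Moves the arm, as the interface text tells. Its arguments: {"type":"object","properties":{"moves":{"type":"array","items":{"type":"array","items":{"type":"number","minimum":-1,"maximum":1}}},"claw":{"type":"number"}},"required":["moves"]}

```bash
mkdir -p pics; python3 - <<'E'
from workcell import monitor,cams,order
import cv2,numpy as np
o=monitor.get_obs()
for k,v in o.items(): print(k,np.round(v,4))
for n in("scene","top"):
    p,d=cams.camera(n); cv2.imwrite(f"pics/{n}0.png",p); np.savez(f"{n}0.npz",p=p,d=d)
    i=cams.camera_info(n); print(n,i)
print(cams.camera_info("wrist"))
E
```

```text
clock 0.0
joint_pos [-1.283   0.2414  0.0037  1.3352  0.      1.5708]
joint_vel [-0.0016  0.0011  0.      0.     -0.0001  0.0005]
tau [ 1.00000e-04 -3.72321e+01  2.52406e+01  1.71000e-02  0.00000e+00
  0.00000e+00]
eef_pos [ 0.1417 -0.4788  0.2304]
tool_rot [ 9.897e-01  1.434e-01 -1.000e-04 -1.000e-03]
ft_force [-0.4126 -0.0414 -0.7617]
ft_torque [-0.0316 -0.0488 -0.0068]
grip_width 0.0851
scene {'intrinsics': array([[356.42837554,   0.        , 259.45547476],
       [  0.        , 356.42837554, 191.41166526],
       [  0.        ,   0.        ,   1.        ]]), 'T': array([[-4.54998317e-01, -4.98973650e-01,  7.37564796e-01,
         1.31062020e+00],
       [ 8.90492152e-01, -2.54477388e-01,  3.77180311e-01,
         3.97755164e-01],
       [-5.09473667e-04,  8.28412069e-01,  5.60118903e-01,
         6.66269660e-01],
       [ 0.00000000e+00,  0.00000000e+00,  0.00000000e+00,
         1.00000000e+00]])}
top {'intrinsics': array([[395.84292011,   0.        , 257.28387103],
       [  0.        , 395.84292011, 191.39292024],
       [  0.        ,   0.        ,   1.        ]]), 'T': array
[... 157 characters left out ...]
1e-04],
       [ 1.52357195e-02,  1.82229353e-01,  9.83138004e-01,
         1.21636019e+00],
       [ 0.00000000e+00,  0.00000000e+00,  0.00000000e+00,
         1.00000000e+00]])}
{'intrinsics': array([[308.52384173,   0.        , 251.989719  ],
       [  0.        , 308.52384173, 189.14354479],
       [  0.        ,   0.        ,   1.        ]]), 'mount': array([[ 3.99092909e-04,  9.65276955e-01,  2.61228329e-01,
         6.66963376e-02],
       [ 9.99999684e-01, -2.05635343e-04, -7.67901877e-04,
        -8.00695681e-04],
       [-6.87520209e-04,  2.61228553e-01, -9.65276732e-01,
        -1.42768423e-01],
       [ 0.00000000e+00,  0.00000000e+00,  0.00000000e+00,
         1.00000000e+00]])}
```

View pics/top0.png

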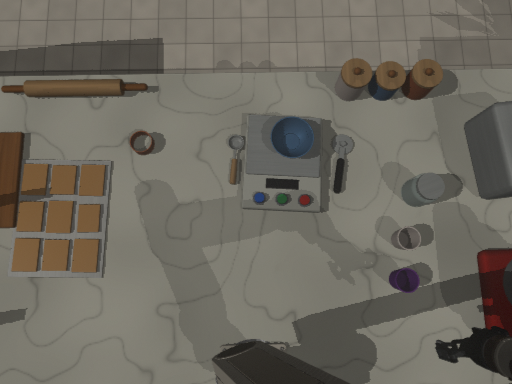

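View pics/scene0.png

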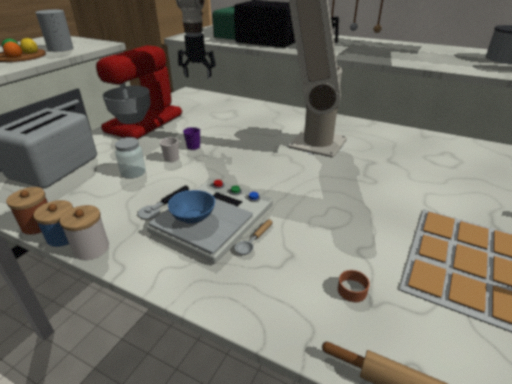

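The top view shows the keys blue (260,198), green (282,199) and red (305,200). The bowl is behind them at (292,137). Next I'll measure the keys.

```bash
cat > h.py <<'E'
import numpy as np,cv2
from scipy.spatial.transform import Rotation as R
def ray(K,T,u,v,z):
    d=T[:3,:3]@np.array([(u-K[0,2])/K[0,0],-(v-K[1,2])/K[1,1],-1]); s=(z-T[2,3])/d[2]
    return T[:3,3]+s*d
def segs(p,amin=15):
    h=cv2.cvtColor(p,cv2.COLOR_BGR2HSV); out=[]
    for n,(a,b) in dict(blue=(108,130),green=(50,90),red=(172,188)).items():
        H=h[...,0].astype(int); H=np.where(H<10,H+180,H) if n=='red' else H
        m=((H>=a)&(H<=b)&(h[...,1]>110)&(h[...,2]>40)).astype(np.uint8)
        k,l,s,c=cv2.connectedComponentsWithStats(m)
        out+=[(n,c[i],s[i]) for i in range(1,k) if s[i,4]>amin]
    return out
E
python3 - <<'E'
from h import *
from workcell import cams
for n in("top","scene"):
    f=np.load(n+"0.npz"); i=cams.camera_info(n)
    for c,(u,v),s in segs(f["p"]):
        if s[4]<400: print(n,c,np.round((u,v),1),s[4],np.round(ray(i["intrinsics"],i["T"],u,v,.050),4))
E
```

```text
top blue [259.  197.1] 71 [ 0.5217 -0.0281  0.05  ]
top green [281.5 198.3] 62 [ 0.5167 -0.0954  0.05  ]
top red [304.3 199.5] 77 [ 0.5117 -0.1634  0.05  ]
scene blue [253.2 195.5] 62 [ 0.5272 -0.0241  0.05  ]
scene green [225.2  11.9] 106 [-2.768  -2.1519  0.05  ]
scene green [ 7.8 40.2] 32 [-0.5459 -2.8957  0.05  ]
scene green [235. 189.] 46 [ 0.522  -0.0912  0.05  ]
scene red [217.7 183. ] 53 [ 0.5168 -0.1582  0.05  ]
scene red [ 30.5 225.9] 34 [ 0.9284 -0.4924  0.05  ]
scene red [ 35.9 229.1] 19 [ 0.9304 -0.4673  0.05  ]
```

send_rows(moves=[[0.03,-0.018,0,0],[0.03,-0.018,0,0],[0.03,-0.018,0,0],[0.03,-0.018,0,0],[0.03,-0.018,0,0],[0.03,-0.018,0,0],[0.03,-0.018,0,0],[0.03,-0.018,0,0],[0.03,-0.018,0,0],[0.03,-0.018,0,0],[0.03,-0.018,0,0],[0.03,-0.018,0,0],[0.03,-0.018,0,0],[0.03,-0.018,0,0],[0,0,0,0.9],[0,0,0,0.9],[0,0,0,0.9],[0,0,0,0.9],[0,0,0,0],[0,0,0,0]], claw=-1)

```text
clock: 2.1
eef_pos: [0.4729, -0.1185, 0.231]
tool_rot: [0.999, -0.035, -0.0, -0.0]
ft_force: [0.7, -0.2, -0.3]
grip_width: 0.0001
```

```bash
cat > look.py <<'E'
from h import *
import sys
from workcell import monitor,cams
o=monitor.get_obs(); p,d=cams.camera("wrist"); cv2.imwrite(f"pics/{sys.argv[1]}.png",p)
for k in("clock","eef_pos","tool_rot","ft_force","grip_width","joint_pos"): print(k,np.round(o[k],4))
i=cams.camera_info("wrist"); T=np.eye(4); T[:3,:3]=R.from_quat(o["tool_rot"]).as_matrix(); T[:3,3]=o["eef_pos"]
W=T@i["mount"]
for c,(u,v),s in segs(p):
    if s[4]<4000:
        P=ray(i["intrinsics"],W,u,v,.051); print(c,np.round((u,v),1),s,np.round(P,4),"tool",np.round(T[:3,:3].T@(P-T[:3,3]),4), "depth",d[int(v),int(u)], "exp", np.round(-(np.linalg.inv(W)@np.r_[P,1])[2],4))
E
python3 look.py w1
```

```text
clock 2.1
eef_pos [ 0.4729 -0.1185  0.231 ]
tool_rot [ 9.994e-01 -3.520e-02 -4.000e-04 -1.000e-04]
ft_force [ 0.6902 -0.2367 -0.3157]
grip_width 0.0001
joint_pos [-0.2456  0.2167 -0.0268  1.3281  0.      2.9663]
blue [162.6 130.7] [148 117  31  29 715] [ 0.5206 -0.0287  0.051 ] tool [ 0.0415 -0.0929  0.1799] depth 0.3166747 exp 0.318
green [227.6 131. ] [214 117  28  29 653] [ 0.5157 -0.0955  0.051 ] tool [ 0.0413 -0.0259  0.1799] depth 0.31735852 exp 0.3181
red [292.7 131.1] [278 117  30  30 695] [ 0.5109 -0.1625  0.051 ] tool [0.0412 0.0412 0.1799] depth 0.31737003 exp 0.3181
```

View pics/w1.png

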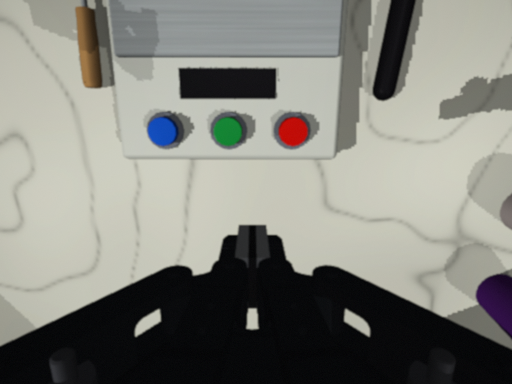

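The wrist picture shows blue (163,131), green (228,131) and red (293,131), and it agrees with the top camera to about 1 mm. Joint 6 is close to its limit, so I'll turn back 0.3 rad while moving above green.

send_rows(moves=[[0.0205,-0.013,0,0],[0.0205,-0.013,0,0],[0,0,0.03,-0.75],[0,0,0.03,-0.75],[0,0,0.03,-0.75],[0,0,0.03,-0.75],[0,0,0.02,0],[0,0,0,0],[0,0,0,0]], claw=-1)

```text
clock: 3.05
eef_pos: [0.5159, -0.0957, 0.0915]
tool_rot: [0.993, 0.114, -0.0, -0.0]
ft_force: [0.7, 0.4, -0.2]
grip_width: -0.0001
```

```bash
python3 look.py w2
```

```text
clock 3.05
eef_pos [ 0.5159 -0.0957  0.0915]
tool_rot [ 9.935e-01  1.138e-01 -3.000e-04 -1.000e-04]
ft_force [ 0.6661  0.3819 -0.2185]
grip_width -0.0001
joint_pos [-0.1834  0.392  -0.1652  1.0142  0.      2.73  ]
blue [148.7 182.1] [ 123  158   52   49 1975] [ 0.5224 -0.0286  0.051 ] tool [ 0.0215 -0.0638  0.0405] depth 0.18825936 exp 0.1887
green [252.1 209.5] [ 229  189   47   42 1474] [ 0.5195 -0.0942  0.051 ] tool [ 0.0038 -0.0006  0.0405] depth 0.19210452 exp 0.1933
red [350.1 241. ] [ 326  218   50   47 1800] [ 0.5129 -0.1606  0.051 ] tool [-0.0176  0.0626  0.0405] depth 0.19855863 exp 0.199
```

View pics/w2.png

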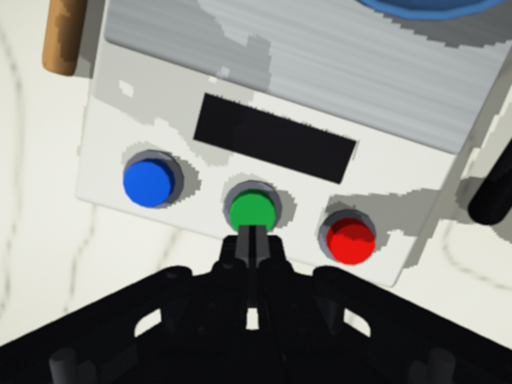

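send_rows(moves=[[0.0018,0,0.012,0],[0,0,0.012,0],[0,0,0.012,0],[0,0,0.003,0],[0,0,0,0]])

```text
clock: 3.6
eef_pos: [0.5167, -0.095, 0.0513]
tool_rot: [0.994, 0.114, -0.001, -0.0]
ft_force: [-0.4, 0.2, 0.8]
grip_width: -0.0002
```

send_rows(moves=[[0,0,0.002,0],[0,0,0.002,0],[0,0,0,0]])

```text
clock: 3.9
eef_pos: [0.5179, -0.0953, 0.0485]
tool_rot: [0.994, 0.114, 0.0, 0.0]
ft_force: [-1.2, -0.1, 0.7]
grip_width: -0.0001
```

send_rows(moves=[[0,0,0.002,0],[0,0,0.001,0],[0,0,0,0]])

```text
clock: 4.2
eef_pos: [0.518, -0.0953, 0.0455]
tool_rot: [0.994, 0.114, 0.0, 0.0]
ft_force: [-0.2, -0.1, 2.6]
grip_width: -0.0001
```

send_rows(moves=[[0,0,0.001,0],[0,0,0,0],[0,0,0,0]])

```text
clock: 4.5
eef_pos: [0.518, -0.0953, 0.0445]
tool_rot: [0.994, 0.114, 0.0, 0.0]
ft_force: [-0.1, -0.2, 3.8]
grip_width: 0.0
```

send_rows(moves=[[0,0,0.001,0],[0,0,0,0],[0,0,0,0]])

```text
clock: 4.8
eef_pos: [0.518, -0.0952, 0.0434]
tool_rot: [0.994, 0.114, 0.0, 0.0]
ft_force: [0.1, 0.7, 4.6]
grip_width: 0.0001
```

send_rows(moves=[[0,0,0.0007,0],[0,0,0,0],[0,0,0,0]])

```text
clock: 5.1
eef_pos: [0.518, -0.0953, 0.043]
tool_rot: [0.994, 0.114, 0.0, 0.0]
ft_force: [-0.3, -0.3, 5.4]
grip_width: 0.0002
```

send_rows(moves=[[0,0,0.0007,0],[0,0,0,0],[0,0,0,0]])

```text
clock: 5.4
eef_pos: [0.518, -0.0953, 0.0429]
tool_rot: [0.994, 0.114, 0.001, 0.0]
ft_force: [-2.0, -0.1, 9.4]
grip_width: -0.0
```

At the stop: the TCP didn't move further and the force jumped to 9 N. I'll lift and look at the green key.

send_rows(moves=[[0,0,-0.004,0],[0,0,-0.01,0],[0,0,-0.02,0],[0,0,-0.02,0],[0.0094,-0.0321,0,0],[0.0094,-0.0321,0,0],[0,0,0,0],[0,0,0,0]])

```text
clock: 6.2
eef_pos: [0.5208, -0.0279, 0.0956]
tool_rot: [0.993, 0.115, -0.001, 0.0]
ft_force: [1.2, 0.1, -0.2]
grip_width: 0.0
```

```bash
python3 look.py w3
```

```text
clock 6.2
eef_pos [ 0.5208 -0.0279  0.0956]
tool_rot [ 9.934e-01  1.145e-01 -8.000e-04  1.000e-04]
ft_force [ 1.1911  0.0779 -0.1915]
grip_width 0.0
joint_pos [-5.3200e-02  3.8290e-01 -1.6710e-01  1.0224e+00 -4.0000e-04  2.8589e+00]
blue [252.2 208.4] [ 229  187   47   43 1531] [ 0.5237 -0.0266  0.051 ] tool [ 0.0032 -0.0006  0.0446] depth 0.1965584 exp 0.1975
green [348.1 238.6] [ 325  216   48   46 1669] [ 0.5177 -0.0929  0.051 ] tool [-0.0178  0.0626  0.0447] depth 0.20268914 exp 0.203
red [439.1 265.5] [ 414  243   52   46 1785] [ 0.5129 -0.1587  0.051 ] tool [-0.0374  0.1256  0.0447] depth 0.20786427 exp 0.2082
```

View pics/w3.png

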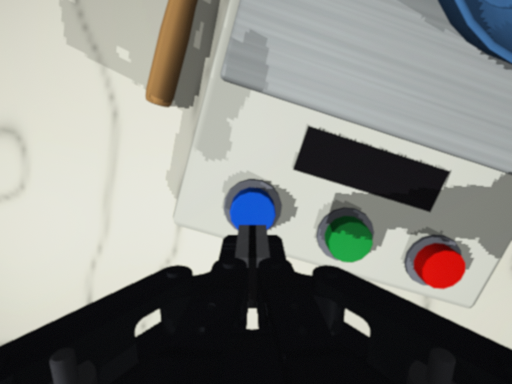

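Green (348,239) is back up at key height, and blue (252,208) is under the fingertips. I'll press blue the same way.

send_rows(moves=[[0.0006,0,0.012,0],[0,0,0.012,0],[0,0,0.012,0],[0,0,0.006,0],[0,0,0.002,0],[0,0,0,0]])

```text
clock: 6.85
eef_pos: [0.5216, -0.0284, 0.0514]
tool_rot: [0.994, 0.114, -0.001, -0.0]
ft_force: [0.2, 0.4, -0.7]
grip_width: 0.0
```

send_rows(moves=[[0,0,0.002,0],[0,0,0.002,0],[0,0,0.001,0],[0,0,0,0],[0,0,0,0]])

```text
clock: 7.35
eef_pos: [0.5226, -0.0283, 0.0473]
tool_rot: [0.994, 0.114, 0.001, 0.0]
ft_force: [0.5, -1.3, 1.8]
grip_width: -0.0
```

send_rows(moves=[[0,0,0.0015,0],[0,0,0.0015,0],[0,0,0,0],[0,0,0,0]])

```text
clock: 7.75
eef_pos: [0.5226, -0.0283, 0.0442]
tool_rot: [0.994, 0.114, 0.001, 0.0]
ft_force: [0.9, -0.7, 3.8]
grip_width: 0.0001
```

send_rows(moves=[[0,0,0.001,0],[0,0,0,0],[0,0,0,0]])

```text
clock: 8.05
eef_pos: [0.5225, -0.0283, 0.0431]
tool_rot: [0.994, 0.114, 0.0, 0.0]
ft_force: [2.6, -0.8, 4.1]
grip_width: 0.0003
```

send_rows(moves=[[0,0,0.0007,0],[0,0,0,0],[0,0,0,0]])

```text
clock: 8.35
eef_pos: [0.5226, -0.0283, 0.043]
tool_rot: [0.994, 0.114, 0.001, 0.0]
ft_force: [1.0, -0.3, 8.2]
grip_width: 0.0001
```

Blue is at its stop too (8 N). I'll lift, then back away up and towards the robot.

send_rows(moves=[[0,0,-0.004,0],[0,0,-0.01,0],[0,0,-0.02,0],[0,0,-0.03,0],[0,0,-0.03,0],[0,0,-0.03,0],[-0.03,0,-0.02,0],[-0.03,0,0,0],[0,0,0,0],[0,0,0,0],[0,0,0,0]])

```text
clock: 9.45
eef_pos: [0.4637, -0.0417, 0.1859]
tool_rot: [0.994, 0.114, -0.0, -0.0]
ft_force: [0.5, 0.2, -0.3]
grip_width: 0.0001
```

```bash
python3 look.py w4; python3 - <<'E'
from h import *
from workcell import cams
p,d=cams.camera("top"); f=np.load("top0.npz"); cv2.imwrite("pics/t4.png",np.hstack([p[90:260],cv2.absdiff(p,f["p"])[90:260]])[:, :1024][:, 200:1000])
E
```

```text
clock 9.45
eef_pos [ 0.4637 -0.0417  0.1859]
tool_rot [ 9.935e-01  1.137e-01 -3.000e-04 -2.000e-04]
ft_force [ 0.4965  0.2497 -0.2987]
grip_width 0.0001
joint_pos [-8.9700e-02  1.9960e-01 -1.6850e-01  1.2034e+00  2.0000e-04  2.8239e+00]
blue [251.5 115. ] [234  98  35  35 950] [ 0.5206 -0.0273  0.051 ] tool [ 0.0588 -0.0011  0.1349] depth 0.2698682 exp 0.2701
green [323.3 137.7] [306 122  35  33 910] [ 0.5159 -0.0942  0.051 ] tool [0.0391 0.063  0.1349] depth 0.27478117 exp 0.2753
red [391.8 159.4] [373 144  38  33 970] [ 0.5112 -0.1604  0.051 ] tool [0.0196 0.1264 0.1349] depth 0.2793911 exp 0.2804
```

View pics/w4.png

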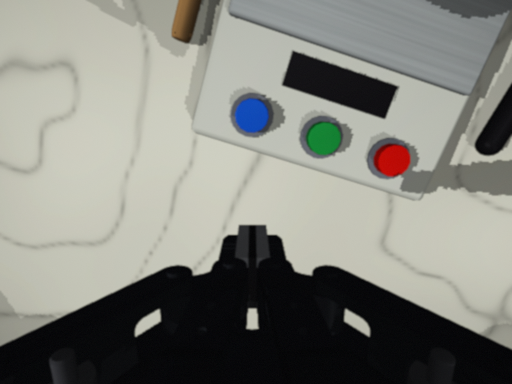

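View pics/t4.png

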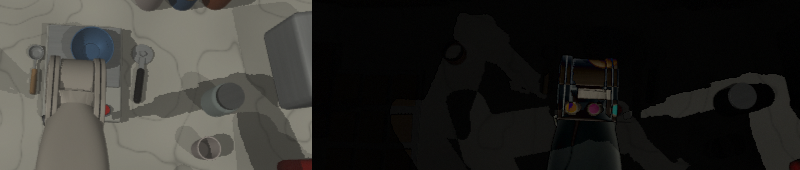

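The wrist picture shows all three keys up: blue (252,115), green (323,138) and red (392,159). In the top view only the arm and the shadows differ from the start. I'll hand the job in.

```bash
python3 -c "
from workcell import order
print(order.job_done())"
```

```text
the job is handed in; nothing more can be done
None
```

I pressed the green key and then the blue key with the shut fingertips, each all the way down to its stop and back up. At the stops the tip was at z ≈ 0.043 m, with about 9 N on green and 8 N on blue, a little above the 4 N needed. I handed the job in at about 9.5 s.

- **Keys:** in the last wrist picture all three keys stood at their up height, within about 1 mm in depth. The red key was never touched.
- **Other objects:** the top camera, compared with the start, showed only the arm and its shadows changed. The arm hid part of the scale in that view, so I could not compare everything there. The bowl was still standing on the platform.
- **Hand:** it finished clear, about 0.19 m above the table, with no contact force beyond sensor noise.
- **Disagreement:** the scene camera placed the keys about 5 mm from where the top and wrist cameras did. I used the top and wrist values, and both presses landed on the keys.

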